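# Rinse the beakers on the press-down rinser and nest them on the drain tray

## Task

Working up from the smallest beaker to the largest, rinse every beaker that is on the bench: keep it upside down, set its mouth over the nozzle of the press-down rinser, push the sprung head fully down to its stop and hold it there for about two seconds. Collect the rinsed beakers upside down on the drain tray as one nest, each larger beaker over the smaller ones, all standing flat on the tray floor. Leave the bottles and the other things on the bench where they are.

Things in the scene. Friction and masses are not known exactly. Their poses are not given: they have to be found in the camera images.
- beaker_1_center (a point): the smallest of four sizes of low off-white plastic beaker (any of them may be absent), standing upside down: mouth below, closed bottom on top. Mouth 34 mm outer diameter, 36 mm high, walls 2 mm thick, drawing in evenly to 31 mm at the closed end (2 mm thick). Loose, 20 g give or take a third. This point is on its axis half-way up (18 mm above the mouth's edge); its z axis points from the mouth to the closed end, so up as it stands.
- beaker_2_center (a point): the second smallest of four sizes of low off-white plastic beaker (any of them may be absent), standing upside down: mouth below, closed bottom on top. Mouth 45 mm outer diameter, 44 mm high, walls 2 mm thick, drawing in evenly to 41 mm at the closed end (2 mm thick). Loose, 32 g give or take a third. This point is on its axis half-way up (22 mm above the mouth's edge); its z axis points from the mouth to the closed end, so up as it stands.
- beaker_3_center (a point): the second largest of four sizes of low off-white plastic beaker (any of them may be absent), standing upside down: mouth below, closed bottom on top. Mouth 57 mm outer diameter, 53 mm high, walls 2 mm thick, drawing in evenly to 53 mm at the closed end (2 mm thick). Loose, 48 g give or take a third. This point is on its axis half-way up (26.5 mm above the mouth's edge); its z axis points from the mouth to the closed end, so up as it stands.
- beaker_4_center (a point): the largest of four sizes of low off-white plastic beaker (any of them may be absent), standing upside down: mouth below, closed bottom on top. Mouth 70 mm outer diameter, 62 mm high, walls 2 mm thick, drawing in evenly to 65 mm at the closed end (2 mm thick). Loose, 70 g give or take a third. This point is on its axis half-way up (31 mm above the mouth's edge); its z axis points from the mouth to the closed end, so up as it stands.
- rinser: press-down rinser, fixed: a low round steel pan, 160 mm across, rim 26 mm above the bench, with a central column that carries a sprung grey six-armed spider 80 mm across. A vessel's mouth goes down over the nozzle onto the arms; pushing the vessel down pushes spider and nozzle down together. Origin: centre of its underside; z up, the hose leaves towards x.
- rinser_head_top (a point): middle of the rinser's spider, at the upper face of its arms (80 mm above the bench at rest); moves with the spider. A blunt steel nozzle, 13 mm thick at its foot and 9 mm at the top, stands up 14 mm from here.
- rinser_head (a joint): how far the spider is pushed down: 0 at rest, 0.012 m at its stop (arms then 68 mm above the bench). Spring: about 3 N to start it, 9 N at the stop; it comes up by itself.
- tray_floor (a point): middle of the floor of the drain tray: a fixed square steel tray with dark slots, 180 x 180 mm outside, rim 16 mm above the bench, walls 4 mm, floor 4 mm above the bench (this point is on the floor). Its x and y axes run along the sides.
- amber_bottle: small brown bottle with black cap, 60 mm across, 100 mm high; not part of the job; origin at the centre of its underside, z up
- small_jar: small white jar with blue lid, 52 mm across, 62 mm high; not part of the job; origin at the centre of its underside, z up
- petri_dish: closed flat culture dish, 90 mm across, 19 mm high; not part of the job; origin at the centre of its underside, z up
Not all that is in view belongs to the job. Leave any black or orange look-alike of the part that bears beaker_3_center alone.

How it is judged:
By the outcome, as a careful person would: the job done as asked, in the order asked, and still so for the second after the job is handed in, with the robot touching nothing.
Of beaker_1, beaker_2, beaker_3, beaker_4 only 3 to 4 are there at a start; the rules pass over those that are not, and their reading is None.
At some moment in a run one of beaker_1, beaker_2, beaker_3, beaker_4 may be knocked a few centimetres aside while the robot is not near it.
It also fails if it takes over 210 s, if anything falls off the work surface, if the arm or the gripper's body presses on something with over 40 N, if the wrist force passes 120 N, or if a joint passes its speed limit or range.

## Robot

A 6-joint arm with a two-finger parallel gripper is mounted at the origin on the work surface. World frame = base frame: x ahead of the robot, y to its left, z up, the work surface at z = 0. Lengths are in m, angles in degrees, forces in N, time in s.
With the tool pointing down it reaches from about 0.4 to 0.825 m from the base axis. Payload 7 kg.
Tool frame: the origin (TCP) lies on the centre line of the jaws, within the pads' length; the fingertips stand 11 mm ahead of it and the grasp point (between the pads) lies 8 mm behind it; z points along the fingers, y is the direction in which the jaws open and shut (so a half turn about z gives the same grasp; the last joint's range is limited). The gripper opens to 88 mm and grips with 3 to 60 N. Pads are 19 mm wide; open, the fingers measure 130 mm over their backs; the gripper's body (78 mm by 193 mm) begins 47 mm behind the grasp point.
Start: joints at [-53.852, 20.546, 0.682, 0, -70.136, -16.507], TCP at [0.227, -0.636, 0.238] pointing down, gripper open.
Joint ranges: [-176.03, 176.03], [-82.01, 121.73], [-58.28, 71.71], [-173.87, 95.51], [-174.79, -0.11], [-173.66, 173.66]. Speed limits (degrees/s): [136.94, 136.94, 172.46, 180, 180, 180].

## Interface

Orientations are given as [roll, pitch, yaw] about the fixed x, y, z axes, in that order (R = Rz(yaw) Ry(pitch) Rx(roll)).
In Python, from plant import ctrl, cams, order gives the robot as it stands.
- The arm moves only by the tool jog_arm, never from a script. Its argument "motion" is a list of rows, each an object with "offset": the shift along the tool's x, y, z in mm, a list of three; "roll": the turn about the tool's z in rad; "hand": the finger opening in mm, from 0 to 87.6. A call has 1 to 20 rows; each row is the pose to reach, as a shift and turn from the pose commanded when the call began, along the tool's axes at that moment; what a row does not reach only later rows make up. A row lasts 1/12 s, in which the tool goes at most 41.7 mm and 7.16 degrees, less where a joint would pass 70% of its speed; a pose out of reach is approached as far as the arm can. A call with a gripper value outside its range is refused whole. The fingers move at their own pace and stop on an object; the grip force is fixed at half the most. Time passes only in rows, so rows that repeat a pose let the fingers close. It gives the time, the measured TCP pose, the force and the opening at its end, in the units of the state.
- ctrl.get_obs(): the state, without advancing time (a new reading comes with each control period).
- cams.snapshot(name): name is "scene" or "top" or "wrist"; returns a dict with "img" (420x560x3 uint8, red, green, blue), "K" (3x3 intrinsics, pixels), "D" ([k1, k2, p1, p2, k3] as OpenCV has them; the pictures are not rectified), "cam_to_world" (4x4, takes a point from camera to world coordinates); the wrist camera has in their place "T_tool_cam" (4x4, takes a point from camera to tool coordinates, whose origin is the TCP and whose axes are the flange's). Camera axes: x right, y down, z forward; pixel columns grow to the right and rows downward; lengths in m; the calibration is good to about 2 mm. A picture is of the moment at which its call begins: read the wrist's pose just before it. There is no depth.
- order.close_job(): hands the job in, once; it reports no verdict.
The state is a dict: "clock": time; "joint_pos": joint angles; "qvel": joint speeds; "tau": joint torques, N m; "tool_pos": TCP position; "orientation": TCP orientation; "force": force on the tool from outside, world axes, zero at the start; "moment": the same for the moment, N m; "opening": finger opening in m.
Only numpy, scipy, OpenCV 4.12 (cv2) and the standard library are available. Lean on these libraries where they do the work, as an engineer would, in place of code of your own. Each camera call takes 0.05 s, during which the arm holds its last target. There are 200 camera calls.

## Working session

There is one attempt and no reset: what is moved stays moved. The work goes in short steps, Python scripts to look and compute and a tool call to move; the robot and the scene stay as the last step left them, time stands still between calls to the robot, and variables do not carry over. Pictures are saved under pics/ and viewed, about 12 in all and at most 16, crops included, and the job is handed in when it is done.

Besides the shell and the picture viewer there is one more tool, called after "Request:" as a command line: name --argument value ..., lists and objects as JSON in quotes. jog_arm: Moves the arm, as the interface text tells. Its arguments: {"type":"object","properties":{"motion":{"type":"array"}},"required":["motion"]}

```bash
mkdir -p pics; ls
cat > h.py <<'E'
from plant import ctrl, cams, order
import numpy as np, cv2
from scipy.spatial.transform import Rotation as R
def snap(n,f=None):
    o=ctrl.get_obs(); s=cams.snapshot(n)
    if 'cam_to_world' in s: s['T']=np.array(s['cam_to_world'])
    else:
        T=np.eye(4);T[:3,:3]=R.from_euler('xyz',o['orientation'],degrees=True).as_matrix();T[:3,3]=o['tool_pos']
        s['T']=T@np.array(s['T_tool_cam'])
    if f: cv2.imwrite('pics/'+f,s['img'][:,:,::-1])
    return s
def px2w(s,px,z):
    p=cv2.undistortPoints(np.array(px,float).reshape(-1,1,2),np.array(s['K'],float),np.array(s['D'],float)).reshape(-1,2)
    d=np.c_[p,np.ones(len(p))]@s['T'][:3,:3].T; c=s['T'][:3,3]
    return c+d*((z-c[2])/d[:,2])[:,None]
def w2px(s,P):
    Ti=np.linalg.inv(s['T'])
    return cv2.projectPoints(np.array(P,float).reshape(-1,3),cv2.Rodrigues(Ti[:3,:3])[0],Ti[:3,3],np.array(s['K'],float),np.array(s['D'],float))[0].reshape(-1,2)
E
python3 - <<'E'
from h import *
import pickle
print(ctrl.get_obs())
for n in ('scene','top'):
    s=snap(n,n+'0.png'); pickle.dump(s,open(n+'0.pkl','wb')); print(n,s['T'][:3,3],s['T'][:3,2])
print(cams.snapshot('wrist')['T_tool_cam'])
E
```

```text
pics
{'clock': 0.0, 'joint_pos': array([-5.38514867e+01,  2.05920020e+01,  6.33262340e-01, -2.09052125e-02,
       -7.01364006e+01, -1.65086938e+01]), 'qvel': array([ 0.08915516, -0.00356837,  0.01986118,  0.04087992,  0.04274797,
       -0.07780728]), 'tau': array([ 1.08488846e-04, -5.82706475e+01,  2.93060589e+01,  6.99741259e+00,
        6.76023628e-03, -2.32443081e-04]), 'tool_pos': array([ 0.22670738, -0.6352783 ,  0.23660993]), 'orientation': array([ 1.79903197e+02, -8.19588299e-03, -1.60367293e+02]), 'force': array([0.01639187, 0.15358265, 0.51144771]), 'moment': array([-0.02123643, -0.00281697,  0.04984644]), 'opening': 0.0876685232540221}
scene [ 1.14525071 -0.44280391  0.65980638] [-0.65691016  0.4652781  -0.59328351]
top [ 0.39367011 -0.01371947  0.87260644] [ 0.20092366  0.03916878 -0.97882352]
[[ 3.56623959e-04 -9.59559198e-01 -2.81506693e-01  7.62008154e-02]
 [ 9.99999185e-01  6.87237591e-04 -1.07571682e-03 -1.30201333e-03]
 [ 1.22567595e-03 -2.81506080e-01  9.59558661e-01 -1.46720077e-01]
 [ 0.00000000e+00  0.00000000e+00  0.00000000e+00  1.00000000e+00]]
```

View pics/top0.png

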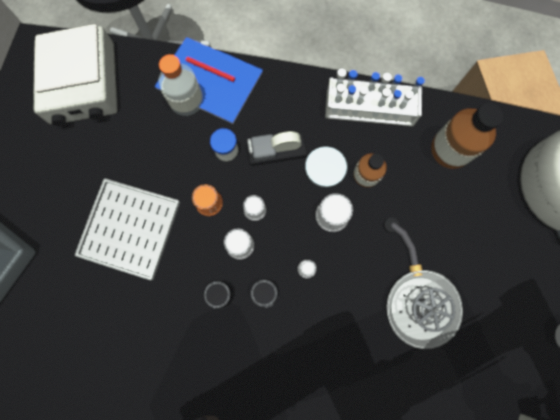

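View pics/scene0.png

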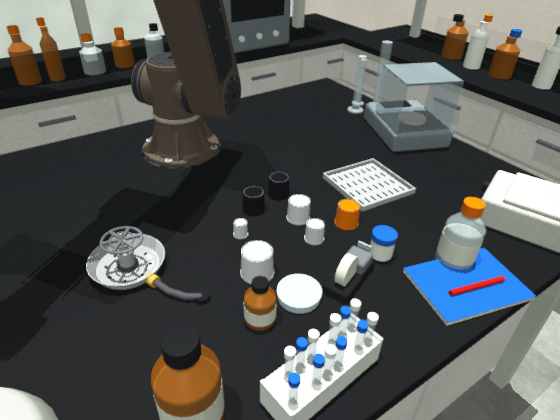

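The top view shows four off-white beakers at (307,268), (254,208), (238,243) and (335,212). The look-alikes are orange (207,199) and black (217,294), (264,293). The tray is at (128,229), the rinser at (425,308). Next I fit the beaker sizes and positions.

```bash
cat >> h.py <<'E'
B={1:(.034,.031,.036),2:(.045,.041,.044),3:(.057,.053,.053),4:(.070,.065,.062)}
a=np.linspace(0,2*np.pi,48,endpoint=False); C=np.c_[np.cos(a),np.sin(a)]
def sil(s,x,y,b,z0=0.):
    d0,d1,h=B[b]
    P=np.r_[np.c_[C*d0/2+[x,y],np.full(48,z0)],np.c_[C*d1/2+[x,y],np.full(48,z0+h)]]
    return cv2.convexHull(w2px(s,P).astype(np.float32)).reshape(-1,2)
def mask(shape,poly):
    m=np.zeros((shape[0]*4,shape[1]*4),np.uint8); cv2.fillPoly(m,[np.round(poly*4+1.5).astype(np.int32)],1); return m
def fit(s,c,b,z0=0.,r=40,white=None):
    from scipy.optimize import minimize
    img=s['img'].astype(int); mn=img.min(2); mx=img.max(2)
    w=((mn>70)&(mx-mn<50)).astype(np.uint8) if white is None else white
    n,l,st,ce=cv2.connectedComponentsWithStats(w)
    i=np.argmin([1e9 if st[k,4]<40 else np.hypot(*(ce[k]-c)) for k in range(1,n)])+1
    obs=cv2.resize((l==i).astype(np.uint8),None,fx=4,fy=4,interpolation=cv2.INTER_NEAREST)
    p0=px2w(s,ce[i],z0+B[b][2]/2)[0][:2]
    def f(p):
        m=mask(s['img'].shape,sil(s,*p,b,z0)); return 1-(m&obs).sum()/max(1,(m|obs).sum())
    q=minimize(f,p0,method='Nelder-Mead',options=dict(initial_simplex=p0+np.array([[0,0],[.008,0],[0,.008]]),xatol=2e-4,fatol=1e-3))
    return q.x,1-q.fun,st[i,4]
E
python3 - <<'E'
from h import *; import pickle
t=pickle.load(open('top0.pkl','rb')); s=pickle.load(open('scene0.pkl','rb'))
pt=[(307,268),(254,208),(238,243),(335,212)]; ps=[(240,228),(314,231),(298,209),(257,262)]
for a_,b_ in zip(pt,ps):
    print(a_)
    for b in B:
        f1,f2=fit(t,a_,b),fit(s,b_,b); print(b,f1[0].round(4),round(f1[1],2),f1[2],f2[0].round(4),round(f2[1],2),f2[2])
# tray corners (rim outer z=.016) & pan rim
print('tray',px2w(t,[(106,180),(179,198),(153,278),(76,257)],.016).round(4))
print('pan c',px2w(t,[(425,309)],.026).round(3))
for n,p in [('scale',(275,146)),('bottle',(371,170)),('petri',(326,166)),('orange',(207,197)),('blk1',(217,294)),('blk2',(264,293)),('hose',(392,224)),('jar',(224,143)),('bigb',(460,140)),('rack',(372,105))]: print(n,px2w(t,[p],.03).round(3))
im=np.hstack([cv2.resize(t['img'][180:320,180:380],None,fx=2,fy=2,interpolation=2),cv2.resize(t['img'][250:390,370:480],None,fx=2,fy=2,interpolation=2)])
cv2.imwrite('pics/crop0.png',im[:,:,::-1])
E
```

```text
(307, 268)
1 [ 0.4625 -0.0597] 0.7 312 [ 0.4603 -0.0584] 0.88 307
2 [ 0.4608 -0.0598] 0.83 312 [ 0.4601 -0.0577] 0.69 307
3 [ 0.4555 -0.054 ] 0.51 312 [ 0.4529 -0.0554] 0.44 307
4 [ 0.4527 -0.0474] 0.34 312 [ 0.452  -0.0466] 0.3 307
(254, 208)
1 [0.5708 0.076 ] 0.46 504 [0.4922 0.0848] 0.21 1156
2 [0.5703 0.0764] 0.79 504 [0.4884 0.0903] 0.35 1156
3 [0.5653 0.0752] 0.78 504 [0.4847 0.0926] 0.55 1156
4 [0.5695 0.0693] 0.52 504 [0.5    0.0884] 0.54 1156
(238, 243)
1 [0.4964 0.102 ] 0.3 770 [0.4922 0.0848] 0.21 1156
2 [0.4876 0.0998] 0.51 770 [0.4884 0.0903] 0.35 1156
3 [0.4838 0.0931] 0.83 770 [0.4847 0.0926] 0.55 1156
4 [0.4857 0.0896] 0.8 770 [0.5    0.0884] 0.54 1156
(335, 212)
1 [ 0.608  -0.1129] 0.21 1161 [ 0.5837 -0.0947] 0.27 1234
2 [ 0.6053 -0.1049] 0.36 1161 [ 0.5776 -0.0905] 0.44 1234
3 [ 0.5951 -0.0945] 0.57 1161 [ 0.5733 -0.0884] 0.69 1234
4 [ 0.5914 -0.0958] 0.86 1161 [ 0.5871 -0.093 ] 0.89 1234
tray [[0.5686 0.4184 0.016 ]
 [0.5594 0.2437 0.016 ]
 [0.3782 0.2572 0.016 ]
 [0.3875 0.4371 0.016 ]]
pan c [[ 0.423 -0.318  0.026]]
scale [[0.713 0.058 0.03 ]]
bottle [[ 0.699 -0.161  0.03 ]]
petri [[ 0.689 -0.062  0.03 ]]
orange [[0.57 0.18 0.03]]
blk1 [[0.373 0.113 0.03 ]]
blk2 [[0.394 0.018 0.03 ]]
hose [[ 0.588 -0.223  0.03 ]]
jar [[0.699 0.171 0.03 ]]
bigb [[ 0.81  -0.353  0.03 ]]
rack [[ 0.855 -0.142  0.03 ]]
```

View pics/crop0.png

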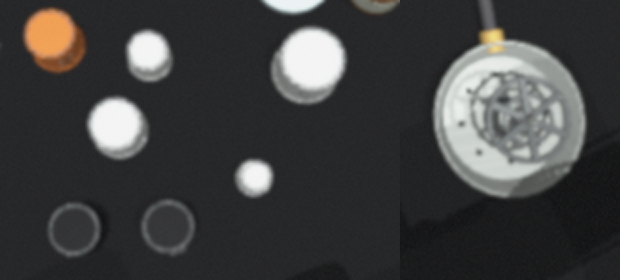

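The fits agree with sizes 1 to 4 in that order: (307,268) is beaker 1, (254,208) is 2, (238,243) is 3 and (335,212) is 4, so all four are present. The crop shows all four are off-white, while the orange and two black cups are look-alikes to leave alone. I'll start by looking at the rinser from above, on the way.

Request:
jog_arm --motion '[{"offset": [-291, 234, -22], "roll": 0, "hand": 50}, {"offset": [-291, 234, -22], "roll": 0, "hand": 50}, {"offset": [-291, 234, -22], "roll": 0, "hand": 50}, {"offset": [-291, 234, -22], "roll": 0, "hand": 50}, {"offset": [-291, 234, -22], "roll": 0, "hand": 50}, {"offset": [-291, 234, -22], "roll": 0, "hand": 50}, {"offset": [-291, 234, -22], "roll": 0, "hand": 50}, {"offset": [-291, 234, -22], "roll": 0, "hand": 50}, {"offset": [-291, 234, -22], "roll": 0, "hand": 50}, {"offset": [-291, 234, -22], "roll": 0, "hand": 50}, {"offset": [-291, 234, -22], "roll": 0, "hand": 50}, {"offset": [-291, 234, -22], "roll": 0, "hand": 50}, {"offset": [-291, 234, -22], "roll": 0, "hand": 50}, {"offset": [-291, 234, -22], "roll": 0, "hand": 50}]'

```text
clock: 1.32
tool_pos: [0.4215, -0.3184, 0.2593]
orientation: [180.0, -0.0, -160.5]
force: [0.2, -0.5, 0.6]
opening: 0.05
```

```bash
cat >> h.py <<'E'
def off(target,cur=None):
    "tool-axes offset (mm) from the current TCP to a world target"
    o=ctrl.get_obs(); c=o['tool_pos'] if cur is None else np.array(cur)
    yaw=np.radians(-160.37); M=np.array([[np.cos(yaw),np.sin(yaw),0],[np.sin(yaw),-np.cos(yaw),0],[0,0,-1]])
    return (1000*M@(np.array(target)-c)).round(1)
def st():
    o=ctrl.get_obs(); print('t',round(o['clock'],2),'tcp',o['tool_pos'].round(4),'rpy',o['orientation'].round(2),'F',o['force'].round(1),'open',round(o['opening']*1000,1))
E
python3 - <<'E'
from h import *; import pickle
st(); s=snap('wrist','w1.png'); pickle.dump(s,open('w1.pkl','wb'))
st(); t=snap('top','t1.png'); pickle.dump(t,open('t1.pkl','wb'))
print(w2px(s,[(.423,-.318,.08),(.423,-.318,.026)]))
E
```

```text
t 1.32 tcp [ 0.4215 -0.3184  0.2593] rpy [ 1.7998e+02 -3.0000e-02 -1.6046e+02] F [ 0.2 -0.5  0.6] open 50.0
t 1.37 tcp [ 0.4215 -0.3185  0.2593] rpy [ 1.7998e+02 -3.0000e-02 -1.6047e+02] F [-0.6 -0.8  0.1] open 50.1
[[277.6119006  197.18488722]
 [277.43092173 185.27082941]]
```

View pics/w1.png

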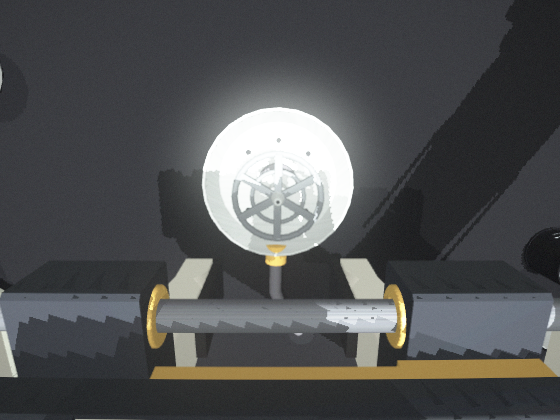

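The spider ring is centred at about (278,197) and the projection predicts (277.6,197.2), so the head is at (0.422,-0.318). Next I move over beaker 1.

```bash
python3 -c "
from h import *
print(off((.461,-.059,.16)))"
```

```text
[-124.3  231.1   99.3]
```

Request:
jog_arm --motion '[{"offset": [-124, 231, 99], "roll": 0, "hand": 50}, {"offset": [-124, 231, 99], "roll": 0, "hand": 50}, {"offset": [-124, 231, 99], "roll": 0, "hand": 50}, {"offset": [-124, 231, 99], "roll": 0, "hand": 50}, {"offset": [-124, 231, 99], "roll": 0, "hand": 50}, {"offset": [-124, 231, 99], "roll": 0, "hand": 50}, {"offset": [-124, 231, 99], "roll": 0, "hand": 50}, {"offset": [-124, 231, 99], "roll": 0, "hand": 50}, {"offset": [-124, 231, 99], "roll": 0, "hand": 50}, {"offset": [-124, 231, 99], "roll": 0, "hand": 50}, {"offset": [-124, 231, 99], "roll": 0, "hand": 50}]'

```text
clock: 2.33
tool_pos: [0.4615, -0.0593, 0.1609]
orientation: [-180.0, 0.0, -160.4]
force: [1.1, -0.3, -0.5]
opening: 0.0498
```

Run:
```python
from h import *; import pickle
st(); s=snap('wrist','w2.png'); pickle.dump(s,open('w2.pkl','wb'))
print(w2px(s,[(.461,-.059,.036),(.461,-.059,.0)])); c=w2px(s,[(.461,-.059,.018)])[0]
for w in (1,2): print(fit(s,c,w))
t=snap('top'); print(fit(t,(254,208),2),fit(t,(238,243),3),fit(t,(335,212),4))
```

```text
t 2.33 tcp [ 0.4615 -0.0593  0.1609] rpy [-1.7999e+02  3.0000e-02 -1.6044e+02] F [ 1.1 -0.3 -0.5] open 49.8
[[278.64940654 211.01058362]
 [278.40986902 199.75925467]]
(array([ 0.46111587, -0.06188491]), np.float64(0.5455432264358006), np.int32(3075))
(array([ 0.45154926, -0.06616946]), np.float64(0.6569431051108968), np.int32(3075))
(array([ 0.68780653, -0.21243072]), np.float64(0.01745776826076617), np.int32(25218)) (array([ 0.39848946, -0.01378306]), np.float64(0.07514198339886413), np.int32(43)) (array([ 0.5738443 , -0.09805402]), np.float64(0.0393789189323156), np.int32(25218))
```

View pics/w2.png

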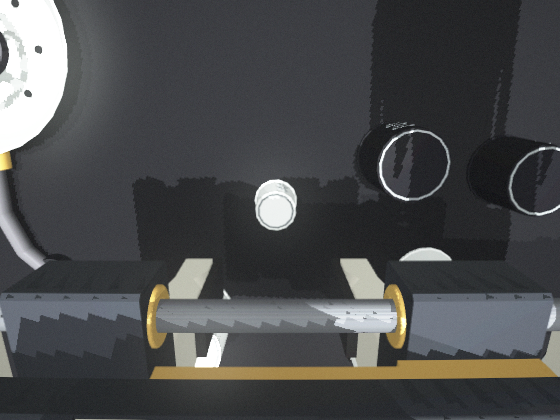

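Beaker 1's top is at (276,209) against a prediction of (279,211), so it is about 2 mm off. Correct that, descend and grip.

Request:
jog_arm --motion '[{"offset": [1, -2, 40], "roll": 0, "hand": 50}, {"offset": [1, -2, 80], "roll": 0, "hand": 50}, {"offset": [1, -2, 115], "roll": 0, "hand": 50}, {"offset": [1, -2, 135], "roll": 0, "hand": 50}, {"offset": [1, -2, 144], "roll": 0, "hand": 50}, {"offset": [1, -2, 144], "roll": 0, "hand": 50}, {"offset": [1, -2, 144], "roll": 0, "hand": 20}, {"offset": [1, -2, 144], "roll": 0, "hand": 20}, {"offset": [1, -2, 144], "roll": 0, "hand": 20}, {"offset": [1, -2, 144], "roll": 0, "hand": 20}, {"offset": [1, -2, 144], "roll": 0, "hand": 20}, {"offset": [1, -2, 144], "roll": 0, "hand": 20}]'

```text
clock: 3.43
tool_pos: [0.4622, -0.0603, 0.0176]
orientation: [-180.0, 0.1, -160.3]
force: [-0.6, 0.6, 6.7]
opening: 0.0318
```

Request:
jog_arm --motion '[{"offset": [0, 0, -25], "roll": 0, "hand": 20}, {"offset": [0, 0, -65], "roll": 0, "hand": 20}, {"offset": [15, -28, -95], "roll": 0, "hand": 20}, {"offset": [35, -65, -112], "roll": 0, "hand": 20}, {"offset": [54, -100, -112], "roll": 0, "hand": 20}, {"offset": [73, -135, -112], "roll": 0, "hand": 20}, {"offset": [92, -170, -112], "roll": 0, "hand": 20}, {"offset": [110, -203, -112], "roll": 0, "hand": 20}, {"offset": [120, -222, -112], "roll": 0, "hand": 20}, {"offset": [124, -229, -112], "roll": 0, "hand": 20}, {"offset": [124, -229, -112], "roll": 0, "hand": 20}, {"offset": [124, -229, -112], "roll": 0, "hand": 20}, {"offset": [124, -229, -112], "roll": 0, "hand": 20}]'

```text
clock: 4.52
tool_pos: [0.4213, -0.317, 0.1285]
orientation: [180.0, 0.0, -160.3]
force: [0.2, 0.4, 0.1]
opening: 0.0312
```

Run:
```python
from h import *; import pickle
st(); s=snap('wrist','w3.png'); pickle.dump(s,open('w3.pkl','wb'))
print(w2px(s,[(.422,-.318,.08),(.422,-.318,.145)]))
t=snap('top','t3.png');s=snap('scene','s3.png')
```

```text
t 4.52 tcp [ 0.4213 -0.317   0.1285] rpy [ 179.98    0.   -160.34] F [0.2 0.4 0.1] open 31.2
[[276.50802523 248.4518443 ]
 [276.60430929 308.04818878]]
```

View pics/w3.png

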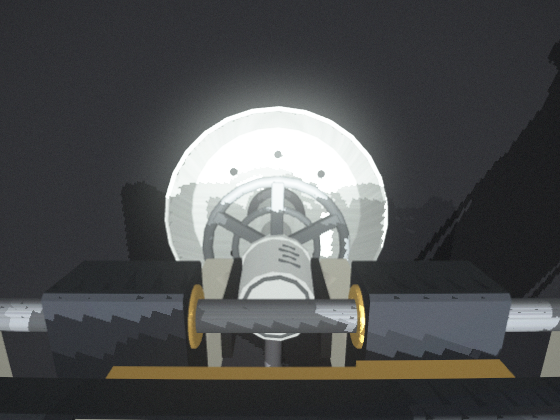

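The beaker is held and centred over the spider. Press down.

Request:
jog_arm --motion '[{"offset": [0, -1, 15], "roll": 0, "hand": 20}, {"offset": [0, -1, 28], "roll": 0, "hand": 20}, {"offset": [0, -1, 34], "roll": 0, "hand": 20}, {"offset": [0, -1, 38], "roll": 0, "hand": 20}, {"offset": [0, -1, 40], "roll": 0, "hand": 20}, {"offset": [0, -1, 40], "roll": 0, "hand": 20}, {"offset": [0, -1, 40], "roll": 0, "hand": 20}]'

```text
clock: 5.25
tool_pos: [0.422, -0.3184, 0.0893]
orientation: [-180.0, 0.0, -160.3]
force: [-1.4, 3.6, 5.6]
opening: 0.0317
```

Request:
jog_arm --motion '[{"offset": [0, 0, 2], "roll": 0, "hand": 20}, {"offset": [0, 0, 4], "roll": 0, "hand": 20}, {"offset": [0, 0, 5], "roll": 0, "hand": 20}, {"offset": [0, 0, 5], "roll": 0, "hand": 20}]'

```text
clock: 5.58
tool_pos: [0.4222, -0.3186, 0.0854]
orientation: [-179.9, 0.0, -160.3]
force: [-2.9, 4.8, 14.7]
opening: 0.0316
```

Request:
jog_arm --motion '[{"offset": [0, 0, 1], "roll": 0, "hand": 20}, {"offset": [0, 0, 1], "roll": 0, "hand": 20}, {"offset": [0, 0, 1], "roll": 0, "hand": 20}, {"offset": [0, 0, 1], "roll": 0, "hand": 20}, {"offset": [0, 0, 1], "roll": 0, "hand": 20}, {"offset": [0, 0, 1], "roll": 0, "hand": 20}, {"offset": [0, 0, 1], "roll": 0, "hand": 20}, {"offset": [0, 0, 1], "roll": 0, "hand": 20}, {"offset": [0, 0, 1], "roll": 0, "hand": 20}, {"offset": [0, 0, 1], "roll": 0, "hand": 20}, {"offset": [0, 0, 1], "roll": 0, "hand": 20}, {"offset": [0, 0, 1], "roll": 0, "hand": 20}, {"offset": [0, 0, 1], "roll": 0, "hand": 20}, {"offset": [0, 0, 1], "roll": 0, "hand": 20}, {"offset": [0, 0, 1], "roll": 0, "hand": 20}, {"offset": [0, 0, 1], "roll": 0, "hand": 20}, {"offset": [0, 0, 1], "roll": 0, "hand": 20}, {"offset": [0, 0, 1], "roll": 0, "hand": 20}, {"offset": [0, 0, 1], "roll": 0, "hand": 20}]'

```text
clock: 7.17
tool_pos: [0.4223, -0.3187, 0.0852]
orientation: [-179.9, 0.1, -160.3]
force: [-5.8, 6.6, 23.2]
opening: 0.0319
```

Request:
jog_arm --motion '[{"offset": [0, 0, 0], "roll": 0, "hand": 20}, {"offset": [0, 0, 0], "roll": 0, "hand": 20}, {"offset": [0, 0, 0], "roll": 0, "hand": 20}, {"offset": [0, 0, 0], "roll": 0, "hand": 20}, {"offset": [0, 0, 0], "roll": 0, "hand": 20}, {"offset": [0, 0, -15], "roll": 0, "hand": 20}, {"offset": [0, 0, -40], "roll": 0, "hand": 20}, {"offset": [0, 0, -75], "roll": 0, "hand": 20}, {"offset": [-12, 26, -80], "roll": 0, "hand": 20}, {"offset": [-28, 62, -80], "roll": 0, "hand": 20}, {"offset": [-45, 99, -80], "roll": 0, "hand": 20}, {"offset": [-61, 136, -80], "roll": 0, "hand": 20}, {"offset": [-78, 174, -80], "roll": 0, "hand": 20}, {"offset": [-95, 212, -80], "roll": 0, "hand": 20}, {"offset": [-112, 250, -80], "roll": 0, "hand": 20}, {"offset": [-129, 288, -80], "roll": 0, "hand": 20}, {"offset": [-146, 326, -80], "roll": 0, "hand": 20}, {"offset": [-163, 364, -80], "roll": 0, "hand": 20}, {"offset": [-180, 402, -80], "roll": 0, "hand": 20}, {"offset": [-190, 425, -80], "roll": 0, "hand": 20}]'

```text
clock: 8.83
tool_pos: [0.458, 0.1491, 0.1633]
orientation: [180.0, 0.1, -160.2]
force: [0.9, 0.1, 0.3]
opening: 0.0317
```

Run:
```python
from h import *; st(); print(off((.4734,.339,.10)))
t=snap('top','t4.png')
```

```text
t 8.83 tcp [0.458  0.1491 0.1633] rpy [ 1.7998e+02  1.0000e-01 -1.6023e+02] F [0.9 0.1 0.3] open 31.7
[-78.3 173.7  63.3]
```

Request:
jog_arm --motion '[{"offset": [-16, 36, 0], "roll": 0, "hand": 20}, {"offset": [-32, 72, 10], "roll": 0, "hand": 20}, {"offset": [-48, 108, 25], "roll": 0, "hand": 20}, {"offset": [-64, 142, 40], "roll": 0, "hand": 20}, {"offset": [-75, 166, 55], "roll": 0, "hand": 20}, {"offset": [-78, 174, 80], "roll": 0, "hand": 20}, {"offset": [-78, 174, 105], "roll": 0, "hand": 20}, {"offset": [-78, 174, 125], "roll": 0, "hand": 20}, {"offset": [-78, 174, 136], "roll": 0, "hand": 20}, {"offset": [-78, 174, 140], "roll": 0, "hand": 20}, {"offset": [-78, 174, 141], "roll": 0, "hand": 20}, {"offset": [-78, 174, 141], "roll": 0, "hand": 20}]'

```text
clock: 9.88
tool_pos: [0.4729, 0.3355, 0.0223]
orientation: [180.0, 0.0, -160.4]
force: [-0.4, -0.4, 1.0]
opening: 0.032
```

Request:
jog_arm --motion '[{"offset": [0, 0, 1], "roll": 0, "hand": 20}, {"offset": [0, 0, 1.5], "roll": 0, "hand": 20}, {"offset": [0, 0, 1.5], "roll": 0, "hand": 20}]'

```text
clock: 10.13
tool_pos: [0.4734, 0.3359, 0.0216]
orientation: [180.0, 0.1, -160.3]
force: [-0.4, -1.1, 6.6]
opening: 0.0317
```

Contact, so release, rise, and look.

Request:
jog_arm --motion '[{"offset": [0, 0, 1], "roll": 0, "hand": 55}, {"offset": [0, 0, 1], "roll": 0, "hand": 55}, {"offset": [0, 0, 1], "roll": 0, "hand": 55}, {"offset": [0, 0, 1], "roll": 0, "hand": 55}, {"offset": [0, 0, -15], "roll": 0, "hand": 55}, {"offset": [0, 0, -45], "roll": 0, "hand": 55}, {"offset": [0, 0, -85], "roll": 0, "hand": 55}, {"offset": [0, 0, -125], "roll": 0, "hand": 55}, {"offset": [0, 0, -140], "roll": 0, "hand": 55}, {"offset": [0, 0, -140], "roll": 0, "hand": 55}, {"offset": [0, 0, -140], "roll": 0, "hand": 55}]'

```text
clock: 11.05
tool_pos: [0.473, 0.3359, 0.1614]
orientation: [179.9, 0.1, -160.4]
force: [0.6, -0.4, -0.2]
opening: 0.0548
```

Run:
```python
from h import *; import pickle
st(); s=snap('wrist'); pickle.dump(s,open('w5.pkl','wb'))
t=snap('top');pickle.dump(t,open('t5.pkl','wb'))
for nm,p in [((254,208),2),((238,243),3),((335,212),4)]: print(p,fit(t,nm,p))
v=[]
for q,b,z in (((.4734,.336),1,.004),):
    im=s['img'].copy(); cv2.polylines(im,[np.round(sil(s,*q,b,z)).astype(int)],True,(255,0,0),1)
v=np.hstack([cv2.resize(im[100:340,150:400],None,fx=1.6,fy=1.6,interpolation=2),cv2.resize(t['img'][160:320,180:380],(400,384),interpolation=2)])
cv2.imwrite('pics/w5.png',v[:,:,::-1])
print(off((.570,.076,.16)))
```

```text
t 11.05 tcp [0.473  0.3359 0.1614] rpy [ 1.7990e+02  1.3000e-01 -1.6037e+02] F [ 0.6 -0.4 -0.2] open 54.8
2 (array([0.56897059, 0.07680573]), np.float64(0.7970924453280318), np.int32(503))
3 (array([0.48589606, 0.0924493 ]), np.float64(0.8341471354166666), np.int32(768))
4 (array([ 0.5919586 , -0.09576246]), np.float64(0.8575197889182058), np.int32(1160))
[  -5.1 -276.8   -0.8]
```

View pics/w5.png

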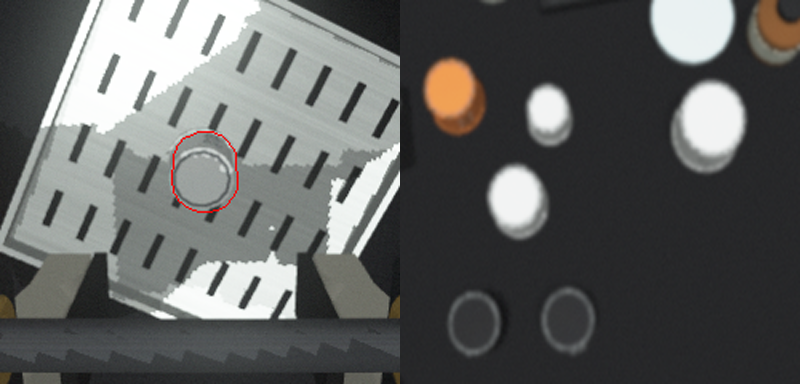

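Beaker 1 stands upright on the tray with its top at crop (202,178). In the top view the other beakers have not moved. Next is beaker 2.

Request:
jog_arm --motion '[{"offset": [-5, -277, 0], "roll": 0, "hand": 58}, {"offset": [-5, -277, 0], "roll": 0, "hand": 58}, {"offset": [-5, -277, 0], "roll": 0, "hand": 58}, {"offset": [-5, -277, 0], "roll": 0, "hand": 58}, {"offset": [-5, -277, 0], "roll": 0, "hand": 58}, {"offset": [-5, -277, 0], "roll": 0, "hand": 58}, {"offset": [-5, -277, 0], "roll": 0, "hand": 58}, {"offset": [-5, -277, 0], "roll": 0, "hand": 58}, {"offset": [-5, -277, 0], "roll": 0, "hand": 58}, {"offset": [-5, -277, 0], "roll": 0, "hand": 58}]'

```text
clock: 11.98
tool_pos: [0.57, 0.0759, 0.1588]
orientation: [-180.0, -0.1, -160.4]
force: [-0.3, 1.3, -0.0]
opening: 0.058
```

```bash
cat >> h.py <<'E'
def wfit(s,x,y,b,z0=0.,rad=.012):
    "edge-based fit of the closed-end circle near (x,y) in a wrist picture: mean gradient along the projected circle"
    g=cv2.GaussianBlur(cv2.cvtColor(s['img'],cv2.COLOR_RGB2GRAY),(0,0),1).astype(np.float32)
    gx,gy=cv2.Sobel(g,cv2.CV_32F,1,0),cv2.Sobel(g,cv2.CV_32F,0,1); m=np.clip(np.hypot(gx,gy),0,120)
    best=(-1,)
    for dx in np.arange(-rad,rad+1e-6,.0005):
        for dy in np.arange(-rad,rad+1e-6,.0005):
            p=w2px(s,np.c_[C*B[b][1]/2+[x+dx,y+dy],np.full(48,z0+B[b][2])]).astype(np.float32)
            v=cv2.remap(m,p[:,:1].copy(),p[:,1:].copy(),1).mean()
            if v>best[0]: best=(v,x+dx,y+dy)
    return np.array(best)
E
python3 - <<'E'
from h import *; import pickle
st(); o=ctrl.get_obs()['tool_pos']; s=snap('wrist','w6.png'); pickle.dump(s,open('w6.pkl','wb'))
for f,x,y,b,z in (('w2',.461,-.06,1,0),('w5',.473,.336,1,.004),('w6',.569,.076,2,0)):
    q=pickle.load(open(f+'.pkl','rb')); r=wfit(q,x,y,b,z); print(f,r.round(4))
print(off((r[1],r[2],.021)))
E
```

```text
t 11.98 tcp [0.57   0.0759 0.1588] rpy [-1.8000e+02 -1.3000e-01 -1.6041e+02] F [-0.3  1.3 -0. ] open 58.0
w2 [ 1.021379e+02  4.630000e-01 -6.100000e-02]
w5 [71.0649  0.4725  0.334 ]
w6 [1.142823e+02 5.685000e-01 7.450000e-02]
[  2.1  -1.4 138.1]
```

View pics/w6.png

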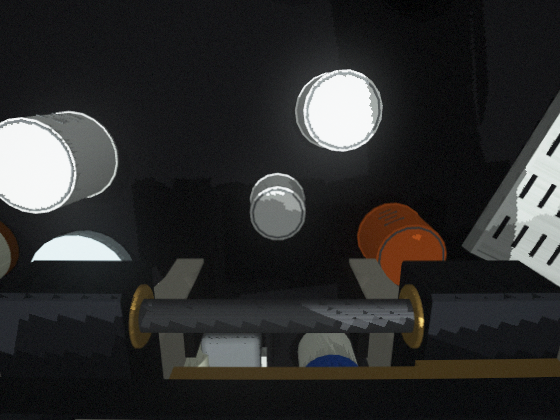

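Beaker 2's top is at (278,212), well clear of the orange look-alike at (412,250). Grip it.

Request:
jog_arm --motion '[{"offset": [1, 0, 40], "roll": 0, "hand": 58}, {"offset": [1, 0, 80], "roll": 0, "hand": 58}, {"offset": [1, 0, 115], "roll": 0, "hand": 58}, {"offset": [1, 0, 132], "roll": 0, "hand": 58}, {"offset": [1, 0, 138], "roll": 0, "hand": 58}, {"offset": [1, 0, 138], "roll": 0, "hand": 58}, {"offset": [1, 0, 138], "roll": 0, "hand": 30}, {"offset": [1, 0, 138], "roll": 0, "hand": 30}, {"offset": [1, 0, 138], "roll": 0, "hand": 30}, {"offset": [1, 0, 138], "roll": 0, "hand": 30}, {"offset": [1, 0, 138], "roll": 0, "hand": 30}, {"offset": [1, 0, 138], "roll": 0, "hand": 30}]'

```text
clock: 13.03
tool_pos: [0.5706, 0.0764, 0.0234]
orientation: [180.0, 0.2, -160.3]
force: [-0.9, 1.9, 7.2]
opening: 0.0424
```

```bash
python3 -c "
from h import *
st(); print(off((.422,-.318,.135)), off((.422,-.318,.09)))"
```

```text
t 13.03 tcp [0.5706 0.0764 0.0234] rpy [ 1.7999e+02  1.6000e-01 -1.6034e+02] F [-0.9  1.9  7.2] open 42.4
[ 272.5 -321.6 -111.6] [ 272.5 -321.6  -66.6]
```

Request:
jog_arm --motion '[{"offset": [0, 0, -30], "roll": 0, "hand": 30}, {"offset": [0, 0, -68], "roll": 0, "hand": 30}, {"offset": [14, -17, -100], "roll": 0, "hand": 30}, {"offset": [38, -45, -113], "roll": 0, "hand": 30}, {"offset": [64, -76, -113], "roll": 0, "hand": 30}, {"offset": [90, -107, -113], "roll": 0, "hand": 30}, {"offset": [116, -137, -113], "roll": 0, "hand": 30}, {"offset": [142, -168, -113], "roll": 0, "hand": 30}, {"offset": [168, -199, -113], "roll": 0, "hand": 30}, {"offset": [194, -229, -113], "roll": 0, "hand": 30}, {"offset": [220, -260, -113], "roll": 0, "hand": 30}, {"offset": [246, -290, -113], "roll": 0, "hand": 30}, {"offset": [264, -312, -113], "roll": 0, "hand": 30}, {"offset": [272, -322, -113], "roll": 0, "hand": 30}, {"offset": [272, -322, -113], "roll": 0, "hand": 30}, {"offset": [272, -322, -105], "roll": 0, "hand": 30}, {"offset": [272, -322, -90], "roll": 0, "hand": 30}, {"offset": [272, -322, -82], "roll": 0, "hand": 30}, {"offset": [272, -322, -82], "roll": 0, "hand": 30}]'

```text
clock: 14.62
tool_pos: [0.4211, -0.3177, 0.1023]
orientation: [179.9, -0.1, -160.3]
force: [-0.8, 1.4, 2.9]
opening: 0.0426
```

```bash
python3 -c "
from h import *
st(); print(off((.422,-.318,.0914)))
t=snap('top')
for nm,p in [((238,243),3),((335,212),4)]: print(p,fit(t,nm,p))"
```

```text
t 14.62 tcp [ 0.4211 -0.3177  0.1023] rpy [ 1.799e+02 -1.100e-01 -1.603e+02] F [-0.8  1.4  2.9] open 42.6
[-0.7 -0.6 10.9]
3 (array([0.48492316, 0.09274945]), np.float64(0.8291774611398963), np.int32(772))
4 (array([ 0.59059321, -0.0912603 ]), np.float64(0.8730327144120248), np.int32(994))
```

Request:
jog_arm --motion '[{"offset": [0, 0, 4], "roll": 0, "hand": 30}, {"offset": [0, 0, 8], "roll": 0, "hand": 30}, {"offset": [0, 0, 11], "roll": 0, "hand": 30}, {"offset": [0, 0, 13], "roll": 0, "hand": 30}, {"offset": [0, 0, 13], "roll": 0, "hand": 30}, {"offset": [0, 0, 13], "roll": 0, "hand": 30}]'

```text
clock: 15.17
tool_pos: [0.4222, -0.3185, 0.0916]
orientation: [-180.0, 0.1, -160.3]
force: [-0.7, 4.5, 7.1]
opening: 0.0423
```

Request:
jog_arm --motion '[{"offset": [0, 0, 1], "roll": 0, "hand": 30}, {"offset": [0, 0, 2], "roll": 0, "hand": 30}, {"offset": [0, 0, 3], "roll": 0, "hand": 30}, {"offset": [0, 0, 3], "roll": 0, "hand": 30}]'

```text
clock: 15.5
tool_pos: [0.4224, -0.3187, 0.0908]
orientation: [-179.9, 0.1, -160.3]
force: [-7.1, 9.4, 28.3]
opening: 0.0422
```

Request:
jog_arm --motion '[{"offset": [0, 0, -0.5], "roll": 0, "hand": 30}, {"offset": [0, 0, -0.5], "roll": 0, "hand": 30}, {"offset": [0, 0, -0.5], "roll": 0, "hand": 30}, {"offset": [0, 0, -0.5], "roll": 0, "hand": 30}, {"offset": [0, 0, -0.5], "roll": 0, "hand": 30}, {"offset": [0, 0, -0.5], "roll": 0, "hand": 30}, {"offset": [0, 0, -0.5], "roll": 0, "hand": 30}, {"offset": [0, 0, -0.5], "roll": 0, "hand": 30}, {"offset": [0, 0, -0.5], "roll": 0, "hand": 30}, {"offset": [0, 0, -0.5], "roll": 0, "hand": 30}, {"offset": [0, 0, -0.5], "roll": 0, "hand": 30}, {"offset": [0, 0, -0.5], "roll": 0, "hand": 30}, {"offset": [0, 0, -0.5], "roll": 0, "hand": 30}, {"offset": [0, 0, -0.5], "roll": 0, "hand": 30}, {"offset": [0, 0, -0.5], "roll": 0, "hand": 30}, {"offset": [0, 0, -0.5], "roll": 0, "hand": 30}, {"offset": [0, 0, -0.5], "roll": 0, "hand": 30}, {"offset": [0, 0, -0.5], "roll": 0, "hand": 30}, {"offset": [0, 0, -0.5], "roll": 0, "hand": 30}, {"offset": [0, 0, -0.5], "roll": 0, "hand": 30}]'

```text
clock: 17.17
tool_pos: [0.4223, -0.3186, 0.0909]
orientation: [-179.9, 0.1, -160.3]
force: [-5.6, 8.0, 23.1]
opening: 0.0421
```

```bash
python3 -c "
from h import *
st(); print(off((.4733,.3359,.16)))"
```

```text
t 17.17 tcp [ 0.4223 -0.3186  0.0909] rpy [-1.7992e+02  8.0000e-02 -1.6030e+02] F [-5.6  8.  23.1] open 42.1
[-267.9  599.4  -69.1]
```

Request:
jog_arm --motion '[{"offset": [0, 0, 0], "roll": 0, "hand": 30}, {"offset": [0, 0, 0], "roll": 0, "hand": 30}, {"offset": [0, 0, 0], "roll": 0, "hand": 30}, {"offset": [0, 0, 0], "roll": 0, "hand": 30}, {"offset": [0, 0, 0], "roll": 0, "hand": 30}, {"offset": [0, 0, -15], "roll": 0, "hand": 30}, {"offset": [0, 0, -40], "roll": 0, "hand": 30}, {"offset": [0, 0, -75], "roll": 0, "hand": 30}, {"offset": [-12, 26, -80], "roll": 0, "hand": 30}, {"offset": [-28, 62, -80], "roll": 0, "hand": 30}, {"offset": [-45, 99, -80], "roll": 0, "hand": 30}, {"offset": [-61, 136, -80], "roll": 0, "hand": 30}, {"offset": [-78, 174, -80], "roll": 0, "hand": 30}, {"offset": [-95, 212, -80], "roll": 0, "hand": 30}, {"offset": [-112, 250, -80], "roll": 0, "hand": 30}, {"offset": [-129, 288, -80], "roll": 0, "hand": 30}, {"offset": [-146, 326, -80], "roll": 0, "hand": 30}, {"offset": [-163, 364, -80], "roll": 0, "hand": 30}, {"offset": [-180, 402, -80], "roll": 0, "hand": 30}, {"offset": [-190, 425, -80], "roll": 0, "hand": 30}]'

```text
clock: 18.83
tool_pos: [0.458, 0.1492, 0.1688]
orientation: [180.0, 0.1, -160.2]
force: [0.9, -0.1, -0.8]
opening: 0.0424
```

```bash
python3 -c "
from h import *
st(); print(off((.4733,.3359,.16)))"
```

```text
t 18.83 tcp [0.458  0.1492 0.1688] rpy [ 1.7996e+02  1.0000e-01 -1.6025e+02] F [ 0.9 -0.1 -0.8] open 42.4
[-77.1 170.7   8.8]
```

Request:
jog_arm --motion '[{"offset": [-16, 36, 0], "roll": 0, "hand": 30}, {"offset": [-32, 72, 10], "roll": 0, "hand": 30}, {"offset": [-48, 108, 25], "roll": 0, "hand": 30}, {"offset": [-64, 142, 40], "roll": 0, "hand": 30}, {"offset": [-75, 166, 55], "roll": 0, "hand": 30}, {"offset": [-78, 174, 75], "roll": 0, "hand": 30}, {"offset": [-78, 174, 84], "roll": 0, "hand": 30}, {"offset": [-78, 174, 84], "roll": 0, "hand": 30}, {"offset": [-78, 174, 84], "roll": 0, "hand": 30}]'

```text
clock: 19.58
tool_pos: [0.4724, 0.3346, 0.0843]
orientation: [-179.9, -0.1, -160.4]
force: [0.1, 0.4, -0.1]
opening: 0.0422
```

Run:
```python
from h import *
st(); s=snap('wrist'); c=snap('scene')
p=w2px(c,[(.473,.336,.05)])[0].astype(int); print(p, off((.4733,.3359,.0274)))
v=np.hstack([cv2.resize(s['img'][180:420,155:405],(400,384)),cv2.resize(c['img'][p[1]-48:p[1]+48,p[0]-50:p[0]+50],(400,384),interpolation=2)])
cv2.imwrite('pics/w7.png',v[:,:,::-1])
```

```text
t 19.58 tcp [0.4724 0.3346 0.0843] rpy [-1.7995e+02 -7.0000e-02 -1.6036e+02] F [ 0.1  0.4 -0.1] open 42.2
[367 170] [-0.4  0.8 58.3]
```

View pics/w7.png

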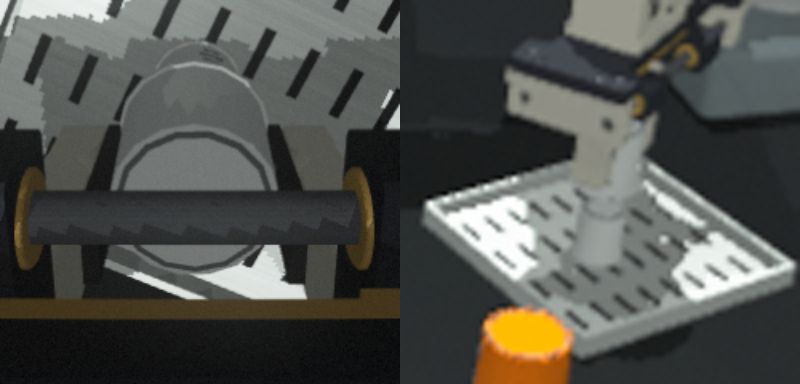

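The held beaker 2 is in line with beaker 1 (x of about 196 against 197 in the crop). Lower it.

Request:
jog_arm --motion '[{"offset": [0, 1, 10], "roll": 0, "hand": 30}, {"offset": [0, 1, 22], "roll": 0, "hand": 30}, {"offset": [0, 1, 34], "roll": 0, "hand": 30}, {"offset": [0, 1, 44], "roll": 0, "hand": 30}, {"offset": [0, 1, 52], "roll": 0, "hand": 30}, {"offset": [0, 1, 56], "roll": 0, "hand": 30}, {"offset": [0, 1, 57], "roll": 0, "hand": 30}, {"offset": [0, 1, 57], "roll": 0, "hand": 30}]'

```text
clock: 20.35
tool_pos: [0.4724, 0.3361, 0.0277]
orientation: [-180.0, -0.0, -160.4]
force: [-0.2, -1.5, 1.5]
opening: 0.0421
```

Request:
jog_arm --motion '[{"offset": [0, 0, 1], "roll": 0, "hand": 30}, {"offset": [0, 0, 1.5], "roll": 0, "hand": 30}, {"offset": [0, 0, 1.5], "roll": 0, "hand": 30}]'

```text
clock: 20.6
tool_pos: [0.4726, 0.3364, 0.0273]
orientation: [180.0, 0.0, -160.3]
force: [-2.9, -2.7, 10.8]
opening: 0.0428
```

Request:
jog_arm --motion '[{"offset": [0, 0, 0], "roll": 0, "hand": 66}, {"offset": [0, 0, 0], "roll": 0, "hand": 66}, {"offset": [0, 0, 0], "roll": 0, "hand": 66}, {"offset": [0, 0, 0], "roll": 0, "hand": 66}, {"offset": [0, 0, -15], "roll": 0, "hand": 66}, {"offset": [0, 0, -45], "roll": 0, "hand": 66}, {"offset": [0, 0, -85], "roll": 0, "hand": 66}, {"offset": [0, 0, -125], "roll": 0, "hand": 66}, {"offset": [0, 0, -140], "roll": 0, "hand": 66}, {"offset": [0, 0, -140], "roll": 0, "hand": 66}, {"offset": [0, 0, -140], "roll": 0, "hand": 66}]'

```text
clock: 21.52
tool_pos: [0.4727, 0.3369, 0.1673]
orientation: [179.9, 0.1, -160.4]
force: [1.0, -0.4, -0.5]
opening: 0.0661
```

Run:
```python
from h import *; import pickle
st(); s=snap('wrist','w8.png'); pickle.dump(s,open('w8.pkl','wb'))
print(wfit(s,.4725,.336,2,.004).round(4))
t=snap('top','t8.png')
for nm,p in [((238,243),3),((335,212),4)]: print(p,fit(t,nm,p))
print(off((.485,.0926,.16)))
```

```text
t 21.52 tcp [0.4727 0.3369 0.1673] rpy [ 1.7990e+02  1.3000e-01 -1.6036e+02] F [ 1.  -0.4 -0.5] open 66.1
[75.1102  0.47    0.333 ]
3 (array([0.48478844, 0.09219217]), np.float64(0.8333333333333334), np.int32(768))
4 (array([ 0.5919586 , -0.09576246]), np.float64(0.8575197889182058), np.int32(1160))
[  69.4 -233.6    5.1]
```

Request:
jog_arm --motion '[{"offset": [69, -233, 5], "roll": 0, "hand": 70}, {"offset": [69, -233, 5], "roll": 0, "hand": 70}, {"offset": [69, -233, 5], "roll": 0, "hand": 70}, {"offset": [69, -233, 5], "roll": 0, "hand": 70}, {"offset": [69, -233, 5], "roll": 0, "hand": 70}, {"offset": [69, -233, 5], "roll": 0, "hand": 70}, {"offset": [69, -233, 5], "roll": 0, "hand": 70}, {"offset": [69, -233, 5], "roll": 0, "hand": 70}, {"offset": [69, -233, 5], "roll": 0, "hand": 70}]'

```text
clock: 22.37
tool_pos: [0.4855, 0.0934, 0.1602]
orientation: [-180.0, -0.1, -160.4]
force: [-0.1, -1.2, 0.4]
opening: 0.07
```

Run:
```python
from h import *; import pickle
st(); s=snap('wrist'); pickle.dump(s,open('w9.pkl','wb'))
c=snap('scene'); r=wfit(s,.485,.0926,3); print(r.round(4), off((r[1],r[2],.03)))
p=w2px(c,[(.473,.336,.03)])[0].astype(int)
im=s['img'].copy(); cv2.polylines(im,[np.round(sil(s,r[1],r[2],3)).astype(int)],True,(255,0,0),1)
w8=cv2.imread('pics/w8.png')[:,:,::-1]
v=np.hstack([cv2.resize(im[100:340,80:480],(400,240)),cv2.resize(c['img'][p[1]-30:p[1]+30,p[0]-25:p[0]+25],(200,240),interpolation=2),cv2.resize(w8[140:260,230:330],(200,240),interpolation=2)])
cv2.imwrite('pics/w9.png',v[:,:,::-1])
```

```text
t 22.37 tcp [0.4855 0.0934 0.1602] rpy [-1.7998e+02 -9.0000e-02 -1.6042e+02] F [-0.1 -1.2  0.4] open 70.0
[1.081249e+02 4.850000e-01 9.110000e-02] [  1.8  -2.9 130.5]
```

View pics/w9.png

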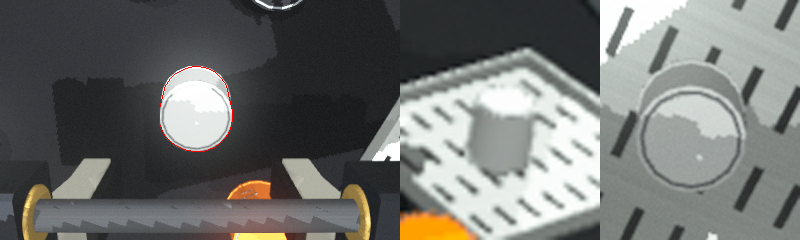

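Beaker 2 stands flat on the tray, over beaker 1. Beaker 3's outline fits the off-white cup under the gripper, so grip it.

Request:
jog_arm --motion '[{"offset": [0.5, -0.5, 40], "roll": 0, "hand": 70}, {"offset": [0.5, -0.5, 80], "roll": 0, "hand": 70}, {"offset": [0.5, -0.5, 112], "roll": 0, "hand": 70}, {"offset": [0.5, -0.5, 126], "roll": 0, "hand": 70}, {"offset": [0.5, -0.5, 130], "roll": 0, "hand": 70}, {"offset": [0.5, -0.5, 130], "roll": 0, "hand": 70}, {"offset": [0.5, -0.5, 130], "roll": 0, "hand": 42}, {"offset": [0.5, -0.5, 130], "roll": 0, "hand": 42}, {"offset": [0.5, -0.5, 130], "roll": 0, "hand": 42}, {"offset": [0.5, -0.5, 130], "roll": 0, "hand": 42}, {"offset": [0.5, -0.5, 130], "roll": 0, "hand": 42}, {"offset": [0.5, -0.5, 130], "roll": 0, "hand": 42}]'

```text
clock: 23.47
tool_pos: [0.4863, 0.0936, 0.032]
orientation: [180.0, 0.1, -160.3]
force: [-0.7, 2.5, 5.5]
opening: 0.0537
```

```bash
python3 -c "
from h import *
st(); print(off((.422,-.318,.142)))"
```

```text
t 23.47 tcp [0.4863 0.0936 0.032 ] rpy [ 1.7997e+02  1.4000e-01 -1.6035e+02] F [-0.7  2.5  5.5] open 53.7
[ 198.8 -366.1 -110. ]
```

Request:
jog_arm --motion '[{"offset": [0, 0, -30], "roll": 0, "hand": 42}, {"offset": [0, 0, -68], "roll": 0, "hand": 42}, {"offset": [10, -18, -100], "roll": 0, "hand": 42}, {"offset": [26, -48, -113], "roll": 0, "hand": 42}, {"offset": [44, -82, -113], "roll": 0, "hand": 42}, {"offset": [63, -117, -113], "roll": 0, "hand": 42}, {"offset": [82, -152, -113], "roll": 0, "hand": 42}, {"offset": [101, -187, -113], "roll": 0, "hand": 42}, {"offset": [120, -222, -113], "roll": 0, "hand": 42}, {"offset": [139, -257, -113], "roll": 0, "hand": 42}, {"offset": [158, -292, -113], "roll": 0, "hand": 42}, {"offset": [177, -327, -113], "roll": 0, "hand": 42}, {"offset": [192, -354, -113], "roll": 0, "hand": 42}, {"offset": [199, -366, -113], "roll": 0, "hand": 42}, {"offset": [199, -366, -113], "roll": 0, "hand": 42}, {"offset": [199, -366, -105], "roll": 0, "hand": 42}, {"offset": [199, -366, -90], "roll": 0, "hand": 42}, {"offset": [199, -366, -82], "roll": 0, "hand": 42}, {"offset": [199, -366, -82], "roll": 0, "hand": 42}]'

```text
clock: 25.05
tool_pos: [0.4201, -0.3172, 0.1112]
orientation: [179.9, -0.1, -160.3]
force: [-1.7, 1.6, 2.7]
opening: 0.0537
```

Request:
jog_arm --motion '[{"offset": [0, 0, 4], "roll": 0, "hand": 42}, {"offset": [0, 0, 8], "roll": 0, "hand": 42}, {"offset": [0, 0, 11], "roll": 0, "hand": 42}, {"offset": [0, 0, 13.5], "roll": 0, "hand": 42}, {"offset": [0, 0, 15], "roll": 0, "hand": 42}, {"offset": [0, 0, 15], "roll": 0, "hand": 42}, {"offset": [0, 0, 15], "roll": 0, "hand": 42}]'

```text
clock: 25.63
tool_pos: [0.4214, -0.3182, 0.0997]
orientation: [-180.0, 0.0, -160.3]
force: [-4.8, 7.0, 16.7]
opening: 0.0534
```

At 16.7 N and 0.0997 the head is at its stop. Add a little force and hold.

Request:
jog_arm --motion '[{"offset": [0, 0, 1], "roll": 0, "hand": 42}, {"offset": [0, 0, 1], "roll": 0, "hand": 42}, {"offset": [0, 0, 1], "roll": 0, "hand": 42}, {"offset": [0, 0, 1], "roll": 0, "hand": 42}, {"offset": [0, 0, 1], "roll": 0, "hand": 42}, {"offset": [0, 0, 1], "roll": 0, "hand": 42}, {"offset": [0, 0, 1], "roll": 0, "hand": 42}, {"offset": [0, 0, 1], "roll": 0, "hand": 42}, {"offset": [0, 0, 1], "roll": 0, "hand": 42}, {"offset": [0, 0, 1], "roll": 0, "hand": 42}, {"offset": [0, 0, 1], "roll": 0, "hand": 42}, {"offset": [0, 0, 1], "roll": 0, "hand": 42}, {"offset": [0, 0, 1], "roll": 0, "hand": 42}, {"offset": [0, 0, 1], "roll": 0, "hand": 42}, {"offset": [0, 0, 1], "roll": 0, "hand": 42}, {"offset": [0, 0, 1], "roll": 0, "hand": 42}, {"offset": [0, 0, 1], "roll": 0, "hand": 42}, {"offset": [0, 0, 1], "roll": 0, "hand": 42}, {"offset": [0, 0, 1], "roll": 0, "hand": 42}, {"offset": [0, 0, 1], "roll": 0, "hand": 42}]'

```text
clock: 27.3
tool_pos: [0.4215, -0.3183, 0.0996]
orientation: [-179.9, 0.1, -160.3]
force: [-6.7, 7.1, 23.9]
opening: 0.0534
```

```bash
python3 -c "
from h import *
st(); print(off((.4727,.3364,.16)))
t=snap('top')
print(fit(t,(335,212),4))"
```

```text
t 27.3 tcp [ 0.4215 -0.3183  0.0996] rpy [-1.7992e+02  7.0000e-02 -1.6029e+02] F [-6.7  7.1 23.9] open 53.4
[-268.2  599.5  -60.4]
(array([ 0.59057073, -0.09128884]), np.float64(0.8735733615719496), np.int32(999))
```

Request:
jog_arm --motion '[{"offset": [0, 0, 0], "roll": 0, "hand": 42}, {"offset": [0, 0, 0], "roll": 0, "hand": 42}, {"offset": [0, 0, 0], "roll": 0, "hand": 42}, {"offset": [0, 0, 0], "roll": 0, "hand": 42}, {"offset": [0, 0, 0], "roll": 0, "hand": 42}, {"offset": [0, 0, -15], "roll": 0, "hand": 42}, {"offset": [0, 0, -40], "roll": 0, "hand": 42}, {"offset": [0, 0, -75], "roll": 0, "hand": 42}, {"offset": [-12, 26, -80], "roll": 0, "hand": 42}, {"offset": [-28, 62, -80], "roll": 0, "hand": 42}, {"offset": [-45, 99, -80], "roll": 0, "hand": 42}, {"offset": [-61, 136, -80], "roll": 0, "hand": 42}, {"offset": [-78, 174, -80], "roll": 0, "hand": 42}, {"offset": [-95, 212, -80], "roll": 0, "hand": 42}, {"offset": [-112, 250, -80], "roll": 0, "hand": 42}, {"offset": [-129, 288, -80], "roll": 0, "hand": 42}, {"offset": [-146, 326, -80], "roll": 0, "hand": 42}, {"offset": [-163, 364, -80], "roll": 0, "hand": 42}, {"offset": [-180, 402, -80], "roll": 0, "hand": 42}, {"offset": [-190, 425, -80], "roll": 0, "hand": 42}]'

```text
clock: 29.02
tool_pos: [0.4575, 0.1497, 0.1775]
orientation: [180.0, 0.1, -160.2]
force: [0.3, -0.8, -0.7]
opening: 0.0539
```

```bash
python3 -c "
from h import *
st(); print(off((.4717,.3360,.095)))"
```

```text
t 29.02 tcp [0.4575 0.1497 0.1775] rpy [ 1.7995e+02  1.2000e-01 -1.6023e+02] F [ 0.3 -0.8 -0.7] open 53.9
[-76.  170.7  82.5]
```

Request:
jog_arm --motion '[{"offset": [-16, 36, 0], "roll": 0, "hand": 42}, {"offset": [-32, 72, 10], "roll": 0, "hand": 42}, {"offset": [-48, 108, 25], "roll": 0, "hand": 42}, {"offset": [-64, 142, 40], "roll": 0, "hand": 42}, {"offset": [-74, 166, 60], "roll": 0, "hand": 42}, {"offset": [-77, 175, 76], "roll": 0, "hand": 42}, {"offset": [-77, 175, 82], "roll": 0, "hand": 42}, {"offset": [-77, 175, 82], "roll": 0, "hand": 42}, {"offset": [-77, 175, 82], "roll": 0, "hand": 42}]'

```text
clock: 29.77
tool_pos: [0.4707, 0.3358, 0.0952]
orientation: [-180.0, -0.0, -160.4]
force: [-0.3, -0.1, 0.8]
opening: 0.0536
```

Run:
```python
from h import *
st(); s=snap('wrist'); c=snap('scene')
p=w2px(c,[(.473,.336,.05)])[0].astype(int); print(off((.4720,.3360,.036)))
o=ctrl.get_obs()['tool_pos']; print(wfit(s,o[0],o[1],3,o[2]-.032,.006)-[0,o[0],o[1]])
v=np.hstack([cv2.resize(s['img'][180:420,155:405],(400,384)),cv2.resize(c['img'][p[1]-48:p[1]+48,p[0]-50:p[0]+50],(400,384),interpolation=2)])
cv2.imwrite('pics/w10.png',v[:,:,::-1])
```

```text
t 29.77 tcp [0.4707 0.3358 0.0952] rpy [-1.7997e+02 -3.0000e-02 -1.6035e+02] F [-0.3 -0.1  0.8] open 53.6
[-0.7 -0.3 60.3]
[ 6.60624313e+01 -2.50000000e-03 -2.00000000e-03]
```

View pics/w10.png

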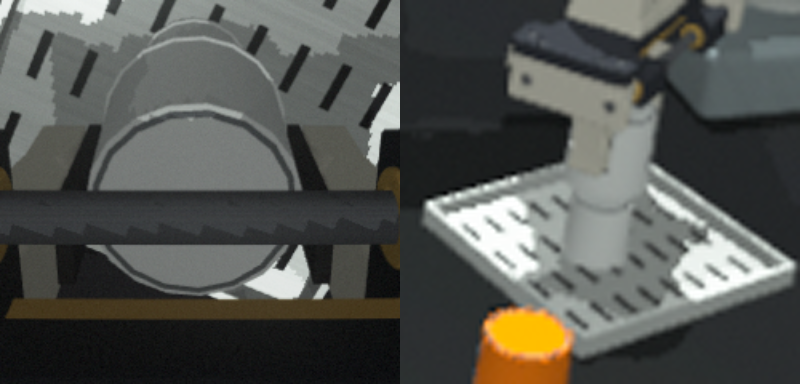

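Beaker 3 is held straight and sits about 1.5 mm off beaker 2, within the fit. Correct by [-1, -1.5] and lower.

Request:
jog_arm --motion '[{"offset": [-1, -1.5, 8], "roll": 0, "hand": 42}, {"offset": [-1, -1.5, 18], "roll": 0, "hand": 42}, {"offset": [-1, -1.5, 30], "roll": 0, "hand": 42}, {"offset": [-1, -1.5, 42], "roll": 0, "hand": 42}, {"offset": [-1, -1.5, 52], "roll": 0, "hand": 42}, {"offset": [-1, -1.5, 57], "roll": 0, "hand": 42}, {"offset": [-1, -1.5, 59], "roll": 0, "hand": 42}, {"offset": [-1, -1.5, 59], "roll": 0, "hand": 42}]'

```text
clock: 30.53
tool_pos: [0.472, 0.3345, 0.0362]
orientation: [-179.9, -0.1, -160.4]
force: [-0.9, -1.1, 2.7]
opening: 0.0538
```

Request:
jog_arm --motion '[{"offset": [0, 0, 1], "roll": 0, "hand": 42}, {"offset": [0, 0, 1], "roll": 0, "hand": 42}, {"offset": [0, 0, 1], "roll": 0, "hand": 42}, {"offset": [0, 0, 1], "roll": 0, "hand": 80}, {"offset": [0, 0, 1], "roll": 0, "hand": 80}, {"offset": [0, 0, 1], "roll": 0, "hand": 80}, {"offset": [0, 0, 1], "roll": 0, "hand": 80}, {"offset": [0, 0, -15], "roll": 0, "hand": 80}, {"offset": [0, 0, -45], "roll": 0, "hand": 80}, {"offset": [0, 0, -85], "roll": 0, "hand": 80}, {"offset": [0, 0, -125], "roll": 0, "hand": 80}, {"offset": [0, 0, -135], "roll": 0, "hand": 80}, {"offset": [0, 0, -135], "roll": 0, "hand": 80}, {"offset": [0, 0, -135], "roll": 0, "hand": 80}]'

```text
clock: 31.7
tool_pos: [0.4724, 0.3357, 0.1719]
orientation: [179.9, 0.1, -160.4]
force: [0.4, -0.3, -0.9]
opening: 0.08
```

Run:
```python
from h import *; import pickle
st(); s=snap('wrist','w11.png'); pickle.dump(s,open('w11.pkl','wb'))
o=ctrl.get_obs()['tool_pos']
r=wfit(s,o[0],o[1],3,.004,.007); print(r.round(4), (r[1:]-o[:2]).round(4), wfit(s,o[0],o[1],3,.012,.007).round(4))
t=snap('top','t11.png'); print(fit(t,(335,212),4))
print(off((.591,-.095,.17)))
```

```text
t 31.7 tcp [0.4724 0.3357 0.1719] rpy [ 1.7992e+02  1.0000e-01 -1.6037e+02] F [ 0.4 -0.3 -0.9] open 80.0
[73.8352  0.4705  0.3326] [-0.0015 -0.0025] [73.8914  0.473   0.3341]
(array([ 0.59139763, -0.09582431]), np.float64(0.8579349698535745), np.int32(1161))
[  32.1 -444.9    0. ]
```

Request:
jog_arm --motion '[{"offset": [32, -445, 0], "roll": 0, "hand": 82}, {"offset": [32, -445, 0], "roll": 0, "hand": 82}, {"offset": [32, -445, 0], "roll": 0, "hand": 82}, {"offset": [32, -445, 0], "roll": 0, "hand": 82}, {"offset": [32, -445, 0], "roll": 0, "hand": 82}, {"offset": [32, -445, 0], "roll": 0, "hand": 82}, {"offset": [32, -445, 0], "roll": 0, "hand": 82}, {"offset": [32, -445, 0], "roll": 0, "hand": 82}, {"offset": [32, -445, 0], "roll": 0, "hand": 82}, {"offset": [32, -445, 0], "roll": 0, "hand": 82}, {"offset": [32, -445, 0], "roll": 0, "hand": 82}, {"offset": [32, -445, 0], "roll": 0, "hand": 82}, {"offset": [32, -445, 0], "roll": 0, "hand": 82}]'

```text
clock: 32.88
tool_pos: [0.591, -0.0965, 0.1689]
orientation: [180.0, -0.2, -160.6]
force: [-0.6, 1.2, -0.5]
opening: 0.0818
```

Run:
```python
from h import *; import pickle
st(); s=snap('wrist'); pickle.dump(s,open('w12.pkl','wb'))
c=snap('scene'); r=wfit(s,.59,-.094,4); print(r.round(4), off((r[1],r[2],.04)))
p=w2px(c,[(.473,.336,.03)])[0].astype(int)
im=s['img'].copy(); cv2.polylines(im,[np.round(sil(s,r[1],r[2],4)).astype(int)],True,(255,0,0),1)
v=np.hstack([cv2.resize(im[60:420,20:540],(520,360)),cv2.resize(c['img'][p[1]-30:p[1]+30,p[0]-23:p[0]+24],(280,360),interpolation=2)])
cv2.imwrite('pics/w12.png',v[:,:,::-1])
```

```text
t 32.88 tcp [ 0.591  -0.0965  0.1689] rpy [ 179.96   -0.2  -160.56] F [-0.6  1.2 -0.5] open 81.8
[92.0183  0.589  -0.0965] [  2.6  -1.2 129.7]
```

View pics/w12.png

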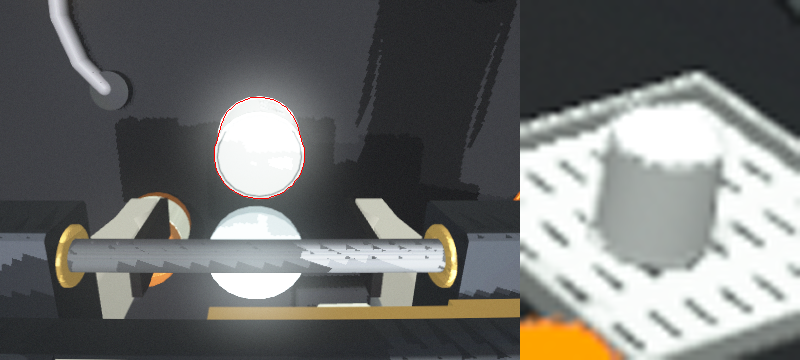

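Run:
```python
from h import *; import pickle
t=pickle.load(open('t5.pkl','rb')); s=pickle.load(open('scene0.pkl','rb'))
print('cap top/top cam',px2w(t,[(376,160)],.1),'scene cap',px2w(s,[(260,284)],.1),'scene base',px2w(s,[(260,318)],0))
o=ctrl.get_obs()['tool_pos']
for z in(.0,): print(off((.70,-.16,.16)),off(tuple(px2w(s,[(260,284)],.1)[0])))
```

```text
cap top/top cam [[ 0.69657546 -0.15580412  0.1       ]] scene cap [[ 0.70083714 -0.15786189  0.1       ]] scene base [[ 0.69511874 -0.15441155  0.        ]]
[-80.6 -98.3   9.7] [-82.2 -96.6  69.7]
```

Beaker 4's outline fits at the centre, and beaker 3 stands flat on the tray. The amber bottle clears the gripper body by about 11 mm. Grip it.

Request:
jog_arm --motion '[{"offset": [0.5, 1.5, 35], "roll": 0, "hand": 84}, {"offset": [0.5, 1.5, 70], "roll": 0, "hand": 84}, {"offset": [0.5, 1.5, 100], "roll": 0, "hand": 84}, {"offset": [0.5, 1.5, 120], "roll": 0, "hand": 84}, {"offset": [0.5, 1.5, 126], "roll": 0, "hand": 84}, {"offset": [0.5, 1.5, 126], "roll": 0, "hand": 84}, {"offset": [0.5, 1.5, 126], "roll": 0, "hand": 54}, {"offset": [0.5, 1.5, 126], "roll": 0, "hand": 54}, {"offset": [0.5, 1.5, 126], "roll": 0, "hand": 54}, {"offset": [0.5, 1.5, 126], "roll": 0, "hand": 54}, {"offset": [0.5, 1.5, 126], "roll": 0, "hand": 54}, {"offset": [0.5, 1.5, 126], "roll": 0, "hand": 54}]'

```text
clock: 33.98
tool_pos: [0.5917, -0.0932, 0.0464]
orientation: [-180.0, 0.1, -160.3]
force: [-0.3, 2.0, 7.2]
opening: 0.0647
```

```bash
python3 -c "
from h import *
st(); print(off((.4215,-.318,.15)))"
```

```text
t 33.98 tcp [ 0.5917 -0.0932  0.0464] rpy [-1.7997e+02  1.4000e-01 -1.6035e+02] F [-0.3  2.   7.2] open 64.7
[ 235.8 -154.6 -103.6]
```

Request:
jog_arm --motion '[{"offset": [0, 0, -30], "roll": 0, "hand": 54}, {"offset": [0, 0, -68], "roll": 0, "hand": 54}, {"offset": [20, -13, -100], "roll": 0, "hand": 54}, {"offset": [48, -32, -113], "roll": 0, "hand": 54}, {"offset": [80, -53, -113], "roll": 0, "hand": 54}, {"offset": [112, -74, -113], "roll": 0, "hand": 54}, {"offset": [144, -95, -113], "roll": 0, "hand": 54}, {"offset": [176, -116, -113], "roll": 0, "hand": 54}, {"offset": [208, -137, -113], "roll": 0, "hand": 54}, {"offset": [228, -150, -113], "roll": 0, "hand": 54}, {"offset": [236, -155, -113], "roll": 0, "hand": 54}, {"offset": [236, -155, -113], "roll": 0, "hand": 54}, {"offset": [236, -155, -105], "roll": 0, "hand": 54}, {"offset": [236, -155, -92], "roll": 0, "hand": 54}, {"offset": [236, -155, -92], "roll": 0, "hand": 54}, {"offset": [236, -155, -92], "roll": 0, "hand": 54}]'

```text
clock: 35.32
tool_pos: [0.4206, -0.3177, 0.1362]
orientation: [179.9, -0.1, -160.3]
force: [0.6, 0.7, 0.4]
opening: 0.0648
```

Run:
```python
from h import *
st(); print(off((.422,-.318,.1264))); s=snap('wrist'); c=snap('scene')
o=ctrl.get_obs()['tool_pos']; r=wfit(s,o[0],o[1],4,o[2]-.0464,.006); print((r[1:]-o[:2]).round(4))
p=w2px(c,[(.422,-.318,.09)])[0].astype(int)
v=np.hstack([cv2.resize(s['img'][100:420,120:440],(400,400)),cv2.resize(c['img'][p[1]-60:p[1]+60,p[0]-60:p[0]+60],(400,400),interpolation=2)])
cv2.imwrite('pics/w13.png',v[:,:,::-1])
```

```text
t 35.32 tcp [ 0.4206 -0.3177  0.1362] rpy [ 1.7993e+02 -9.0000e-02 -1.6029e+02] F [0.6 0.7 0.4] open 64.8
[-1.2 -0.7  9.8]
[-0.004 -0.002]
```

View pics/w13.png

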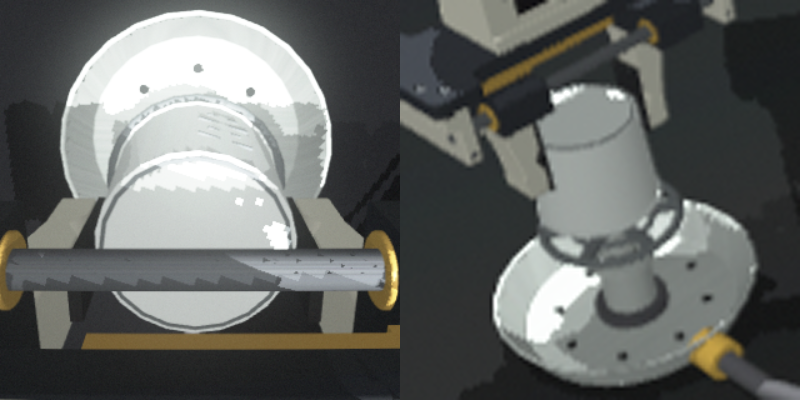

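The beaker is held about 3 mm towards -x of the spider centre. Shift it, then press in the same way.

Request:
jog_arm --motion '[{"offset": [-3.5, -1.5, 0], "roll": 0, "hand": 54}, {"offset": [-3.5, -1.5, 5], "roll": 0, "hand": 54}, {"offset": [-3.5, -1.5, 10], "roll": 0, "hand": 54}, {"offset": [-3.5, -1.5, 15], "roll": 0, "hand": 54}, {"offset": [-3.5, -1.5, 20], "roll": 0, "hand": 54}, {"offset": [-3.5, -1.5, 23], "roll": 0, "hand": 54}, {"offset": [-3.5, -1.5, 24], "roll": 0, "hand": 54}, {"offset": [-3.5, -1.5, 24], "roll": 0, "hand": 54}]'

```text
clock: 36.08
tool_pos: [0.425, -0.319, 0.1141]
orientation: [-179.9, 0.1, -160.3]
force: [-1.1, 4.5, 12.3]
opening: 0.0648
```

Request:
jog_arm --motion '[{"offset": [0, 0, 1], "roll": 0, "hand": 54}, {"offset": [0, 0, 1.5], "roll": 0, "hand": 54}, {"offset": [0, 0, 1.5], "roll": 0, "hand": 54}, {"offset": [0, 0, 1.5], "roll": 0, "hand": 54}]'

```text
clock: 36.42
tool_pos: [0.4251, -0.3191, 0.1139]
orientation: [-179.9, 0.1, -160.3]
force: [-4.6, 7.5, 25.0]
opening: 0.065
```

Force rose from 12 N to 25 N without further travel, so the head is at its stop. Hold.

Request:
jog_arm --motion '[{"offset": [0, 0, 0], "roll": 0, "hand": 54}, {"offset": [0, 0, 0], "roll": 0, "hand": 54}, {"offset": [0, 0, 0], "roll": 0, "hand": 54}, {"offset": [0, 0, 0], "roll": 0, "hand": 54}, {"offset": [0, 0, 0], "roll": 0, "hand": 54}, {"offset": [0, 0, 0], "roll": 0, "hand": 54}, {"offset": [0, 0, 0], "roll": 0, "hand": 54}, {"offset": [0, 0, 0], "roll": 0, "hand": 54}, {"offset": [0, 0, 0], "roll": 0, "hand": 54}, {"offset": [0, 0, 0], "roll": 0, "hand": 54}, {"offset": [0, 0, 0], "roll": 0, "hand": 54}, {"offset": [0, 0, 0], "roll": 0, "hand": 54}, {"offset": [0, 0, 0], "roll": 0, "hand": 54}, {"offset": [0, 0, 0], "roll": 0, "hand": 54}, {"offset": [0, 0, 0], "roll": 0, "hand": 54}, {"offset": [0, 0, 0], "roll": 0, "hand": 54}, {"offset": [0, 0, 0], "roll": 0, "hand": 54}, {"offset": [0, 0, 0], "roll": 0, "hand": 54}, {"offset": [0, 0, 0], "roll": 0, "hand": 54}, {"offset": [0, 0, 0], "roll": 0, "hand": 54}]'

```text
clock: 38.08
tool_pos: [0.4251, -0.3191, 0.1139]
orientation: [-179.9, 0.1, -160.3]
force: [-4.8, 7.8, 24.6]
opening: 0.0647
```

Request:
jog_arm --motion '[{"offset": [0, 0, 0], "roll": 0, "hand": 54}, {"offset": [0, 0, 0], "roll": 0, "hand": 54}, {"offset": [0, 0, 0], "roll": 0, "hand": 54}, {"offset": [0, 0, -15], "roll": 0, "hand": 54}, {"offset": [0, 0, -40], "roll": 0, "hand": 54}, {"offset": [0, 0, -72], "roll": 0, "hand": 54}, {"offset": [-12, 26, -75], "roll": 0, "hand": 54}, {"offset": [-28, 62, -75], "roll": 0, "hand": 54}, {"offset": [-45, 99, -75], "roll": 0, "hand": 54}, {"offset": [-61, 136, -75], "roll": 0, "hand": 54}, {"offset": [-78, 174, -75], "roll": 0, "hand": 54}, {"offset": [-95, 212, -75], "roll": 0, "hand": 54}, {"offset": [-112, 250, -75], "roll": 0, "hand": 54}, {"offset": [-129, 288, -75], "roll": 0, "hand": 54}, {"offset": [-146, 326, -75], "roll": 0, "hand": 54}, {"offset": [-163, 364, -75], "roll": 0, "hand": 54}, {"offset": [-180, 402, -75], "roll": 0, "hand": 54}, {"offset": [-190, 425, -75], "roll": 0, "hand": 54}, {"offset": [-190, 425, -75], "roll": 0, "hand": 54}]'

```text
clock: 39.67
tool_pos: [0.461, 0.1493, 0.186]
orientation: [180.0, 0.0, -160.2]
force: [1.1, -0.4, -0.7]
opening: 0.0646
```

Run:
```python
from h import *
st(); s=snap('wrist'); o=ctrl.get_obs()['tool_pos']
for z in (.0464,): r=wfit(s,o[0],o[1],4,o[2]-z,.007); d=r[1:]-o[:2]; print(d.round(4)); print(off((.4705-d[0],.3326-d[1],.125)))
```

```text
t 39.67 tcp [0.461  0.1493 0.186 ] rpy [ 1.8000e+02  2.0000e-02 -1.6016e+02] F [ 1.1 -0.4 -0.7] open 64.6
[-0.0025 -0.0005]
[-74.4 170.7  60.8]
```

Request:
jog_arm --motion '[{"offset": [-16, 36, 0], "roll": 0, "hand": 54}, {"offset": [-32, 72, 8], "roll": 0, "hand": 54}, {"offset": [-48, 108, 20], "roll": 0, "hand": 54}, {"offset": [-64, 142, 35], "roll": 0, "hand": 54}, {"offset": [-74, 166, 50], "roll": 0, "hand": 54}, {"offset": [-76.5, 174, 60], "roll": 0, "hand": 54}, {"offset": [-76.5, 174, 66], "roll": 0, "hand": 54}, {"offset": [-76.5, 174, 66], "roll": 0, "hand": 54}, {"offset": [-76.5, 174, 66], "roll": 0, "hand": 54}, {"offset": [-76.5, 174, 66], "roll": 0, "hand": 54}]'

```text
clock: 40.55
tool_pos: [0.4744, 0.3337, 0.1213]
orientation: [180.0, 0.0, -160.4]
force: [0.4, -0.4, -0.8]
opening: 0.0649
```

Run:
```python
from h import *
st(); s=snap('wrist'); c=snap('scene'); o=ctrl.get_obs()['tool_pos']
r=wfit(s,o[0],o[1],4,o[2]-.0464,.007); print((r[1:]-o[:2]).round(4), r[1:].round(4))
p=w2px(c,[(.473,.336,.06)])[0].astype(int)
im=s['img'].copy(); cv2.polylines(im,[np.round(sil(s,r[1],r[2],4,o[2]-.0464)).astype(int)],True,(255,0,0),1); cv2.polylines(im,[np.round(sil(s,.4705,.3326,3,.004)).astype(int)],True,(0,255,0),1)
ci=c['img'].copy()
v=np.hstack([cv2.resize(im[160:420,150:410],(400,400)),cv2.resize(ci[p[1]-50:p[1]+50,p[0]-50:p[0]+50],(400,400),interpolation=2)])
cv2.imwrite('pics/w14.png',v[:,:,::-1])
```

```text
t 40.55 tcp [0.4744 0.3337 0.1213] rpy [ 1.7999e+02  4.0000e-02 -1.6042e+02] F [ 0.4 -0.4 -0.8] open 64.9
[-0.0035 -0.003 ] [0.471  0.3311]
```

View pics/w14.png

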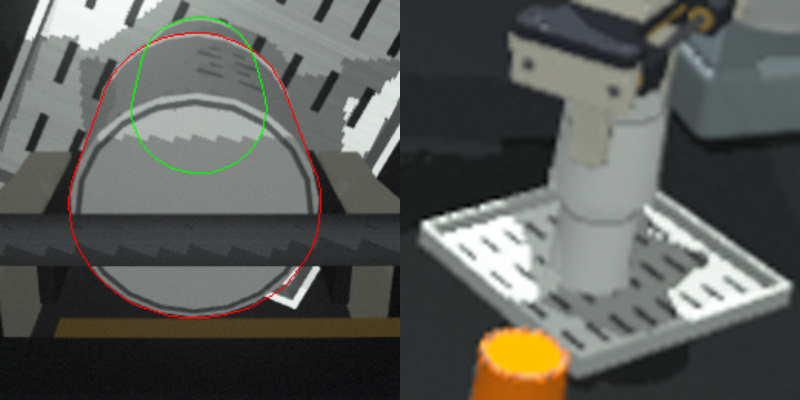

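The red outline (held beaker 4) and the green one (nest) are concentric within about 1.5 mm. Correct y by +1.5 and lower.

Request:
jog_arm --motion '[{"offset": [-0.5, 1.5, 6], "roll": 0, "hand": 54}, {"offset": [-0.5, 1.5, 16], "roll": 0, "hand": 54}, {"offset": [-0.5, 1.5, 28], "roll": 0, "hand": 54}, {"offset": [-0.5, 1.5, 40], "roll": 0, "hand": 54}, {"offset": [-0.5, 1.5, 52], "roll": 0, "hand": 54}, {"offset": [-0.5, 1.5, 62], "roll": 0, "hand": 54}, {"offset": [-0.5, 1.5, 68], "roll": 0, "hand": 54}, {"offset": [-0.5, 1.5, 70], "roll": 0, "hand": 54}, {"offset": [-0.5, 1.5, 70], "roll": 0, "hand": 54}]'

```text
clock: 41.4
tool_pos: [0.4737, 0.3359, 0.0505]
orientation: [-179.9, -0.1, -160.3]
force: [-0.5, -0.7, 1.8]
opening: 0.0645
```

Contact is at the expected height (0.0505). Seat it, release and rise.

Request:
jog_arm --motion '[{"offset": [0, 0, 1], "roll": 0, "hand": 54}, {"offset": [0, 0, 1], "roll": 0, "hand": 54}, {"offset": [0, 0, 1], "roll": 0, "hand": 54}, {"offset": [0, 0, 1], "roll": 0, "hand": 86}, {"offset": [0, 0, 1], "roll": 0, "hand": 86}, {"offset": [0, 0, 1], "roll": 0, "hand": 86}, {"offset": [0, 0, 1], "roll": 0, "hand": 86}, {"offset": [0, 0, 1], "roll": 0, "hand": 86}, {"offset": [0, 0, -15], "roll": 0, "hand": 86}, {"offset": [0, 0, -45], "roll": 0, "hand": 86}, {"offset": [0, 0, -85], "roll": 0, "hand": 86}, {"offset": [0, 0, -125], "roll": 0, "hand": 86}, {"offset": [0, 0, -150], "roll": 0, "hand": 86}, {"offset": [0, 0, -150], "roll": 0, "hand": 86}, {"offset": [0, 0, -150], "roll": 0, "hand": 86}]'

```text
clock: 42.65
tool_pos: [0.4745, 0.3372, 0.2025]
orientation: [179.9, 0.2, -160.4]
force: [-0.3, -0.1, -1.2]
opening: 0.0862
```

Run:
```python
from h import *
st(); s=snap('wrist'); c=snap('scene'); t=snap('top'); o=ctrl.get_obs()['tool_pos']
r=wfit(s,o[0],o[1],4,.004,.007); print(r.round(4))
ci=c['img'].copy(); cv2.polylines(ci,[np.round(sil(c,.4735,.336,4,.004)).astype(int)],True,(255,0,0),1)
p=w2px(c,[(.473,.336,.04)])[0].astype(int)
v=np.hstack([cv2.resize(s['img'][60:420,100:460],(400,400)),cv2.resize(ci[p[1]-50:p[1]+50,p[0]-50:p[0]+50],(400,400),interpolation=2)])
v=np.vstack([v,np.hstack([cv2.resize(c['img'][100:300,60:460],(400,200)),cv2.resize(t['img'][120:340,40:480],(400,200))])])
cv2.imwrite('pics/w15.png',v[:,:,::-1])
```

```text
t 42.65 tcp [0.4745 0.3372 0.2025] rpy [ 179.87    0.19 -160.36] F [-0.3 -0.1 -1.2] open 86.2
[72.3125  0.4704  0.3339]
```

View pics/w15.png

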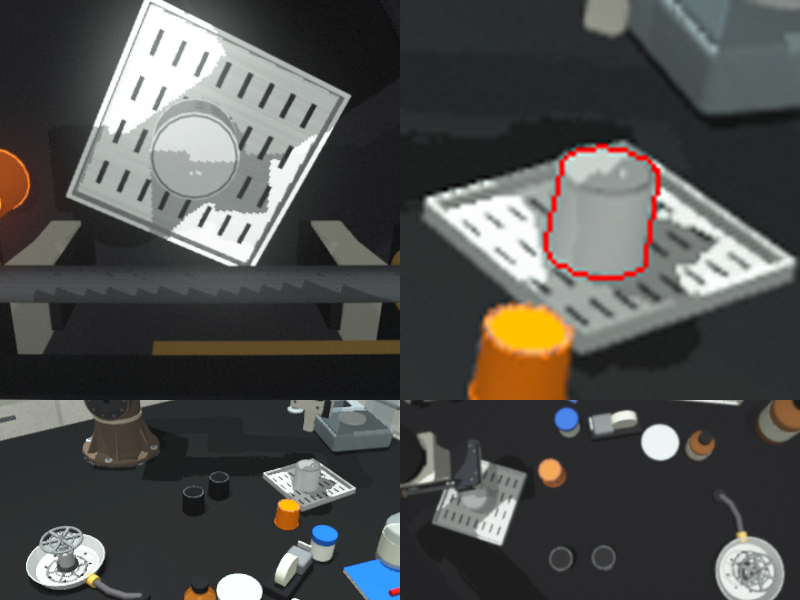

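Beaker 4 fits its flat-on-the-floor outline, with the nest at crop (600,215). The bench holds no other off-white beakers, the spider is back up, and everything else is where it was. Hand in.

```bash
python3 -c "
from h import *
print(order.close_job())"
```

```text
the job is handed in; nothing more can be done
None
```

The job is handed in, with no verdict reported. All four beakers were on the bench, and I rinsed them from smallest to largest and nested them upside down on the drain tray. It took about 43 s of robot time.

- **Rinsing:** each beaker pushed the head to its stop, at the height expected for 12 mm of travel. The force there was 23–28 N, well above the 9 N spring. Each hold was about 2 s.
- **Nesting:** each larger beaker went over the smaller ones and met the tray floor at the expected height.
- **Last pictures:** the nest matches the outline of the largest beaker standing flat on the floor, and the gripper was clear above it. The spider is back up. The bottles, jar, dish and the orange and black look-alikes appear unmoved.
- **Disagreements:** the wrist camera read about 2–3 mm off the measured tool position throughout, so I corrected using relative positions. The largest beaker sat about 3 mm off-centre over the rinser, and I shifted it before pressing.
- **Not checked directly:** the inner beakers cannot be seen under the largest one, so their state rests on the contact heights and the pictures taken before each was covered.

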